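Load a framed glass pane under the stage clips

ROBOT

A 6-joint arm with a two-finger parallel gripper is mounted at the origin on the work surface. World frame = base frame: x ahead of the robot, y to its left, z up, the work surface at z = 0. Lengths are in m, angles in rad, forces in N, time in s.
With the tool pointing down it reaches from about 0.4 to 0.925 m from the base axis. Payload 3.4 kg.
Tool frame: the origin (TCP) lies at the very end of the fingers, on their centre line; the grasp point (between the pads) lies 19 mm behind it; x points along the fingers, y is the direction in which the jaws open and shut, and the axes are right-handed (so a half turn about x gives the same grasp; the last joint's range is limited). The gripper opens to 85 mm and grips with 20 to 120 N. Pads are 22 mm wide; open, the fingers measure 114 mm over their backs; the gripper's body (76 mm by 85 mm) begins 54 mm behind the grasp point. The pads swing forward as they close: fully open they stand 13 mm farther back than shut.
Start: joints at [1.222, 0.307, 1.506, -0, 1.328, -0.073], TCP at [0.157, 0.553, 0.231] pointing down, gripper open.
Joint ranges: [-3.12, 3.12], [-1.05, 2.28], [0.14, 2.33], [-1.42, 4.57], [0.1, 2.73], [-2.68, 2.68]. Speed limits (rad/s): [2.57, 2.57, 3.14, 3.14, 3.14, 3.14].

INTERFACE

Orientations are given as a unit quaternion [w, x, y, z].
In Python, from bench import bot gives the robot as it stands.
- The arm moves only by the tool play_rows, never from a script. Its argument "series" is one flat list of numbers, 7 for each row, row after row: the finger opening in mm, from 0 to 85.4, then the shift along the tool's x, y, z in mm, then the turn, a rotation vector about the tool's x, y, z in degrees. A call has 1 to 8 rows; each row is the pose to reach, as a shift and turn from the pose measured when the call began, along the tool's axes at that moment; what a row does not reach only later rows make up. A row lasts 1/8 s, in which the tool goes at most 62.5 mm and 10.7 degrees, less where a joint would pass 70% of its speed; a pose out of reach is approached as far as the arm can. A call with a gripper value outside its range is refused whole. The fingers move at their own pace and stop on an object; "newtons" is the grip in N (left out, the last holds). Time passes only in rows, so rows that repeat a pose let the fingers close. It gives the time, the measured TCP pose, the force and the opening at its end, in the units of the state.
- bot.sense(): the state, without advancing time (a new reading comes with each control period).
- bot.get_image(name): name is "side" or "top"; returns the picture (384x512x3 uint8, red, green, blue); there is no depth.
- bot.get_calibration(name): a dict with "intrinsics" (3x3 intrinsics, pixels), "cam_to_world" (4x4, takes a point from camera to world coordinates). Camera axes: x right, y up, looking along -z (the intrinsics and any distortion apply to the point x, -y, -z); pixel columns grow to the right and rows downward; lengths in m; the calibration is good to about 2 mm. A picture is of the moment at which its call begins. get_calibration takes no time and is no camera call.
- bot.sign_off(): hands the job in, once; it reports no verdict.
The state is a dict: "clock": time; "joints": joint angles; "joint_vel": joint speeds; "joint_efforts": joint torques, N m; "eef_pos": TCP position; "eef_rot": TCP orientation; "contact_force": force on the tool from outside, world axes, zero at the start; "torque": the same for the moment, N m; "width": finger opening in m.
Only numpy, scipy, OpenCV 4.12 (cv2) and the standard library are available. Lean on these libraries where they do the work, as an engineer would, in place of code of your own. Each camera call takes 0.05 s, during which the arm holds its last target.

TASK

Take the amber glass pane in the dark metal frame from its rest block and lay it on the grey viewing stage, then slide it straight along the stage so that its leading frame bar rides under both sprung clips and they snap down onto the glass behind it. Push gently on until the pane presses the red sprung end stop back a little (a millimetre or two, never near its end of travel), and let go with the pane flat, square and still resting against the stop. Never bend the clips far up, jam or press the pane hard, and leave the green pane and the other things alone.

Things in the scene. Friction and masses are not known exactly. Their poses are not given: they have to be found in the camera images.
- pane: AMBER glass in a dark metal frame, loose, 120 (x) x 58 (y) x 10 mm (z), 0.13 to 0.25 kg. Origin at its centre, z up. Frame bars 10 mm high, end bars 8 mm, side bars 6 mm wide; glass 4 mm thick, flush with the underside. Grasp it from above across the 58 mm width at its centre: its sides overhang rest block and stage entry, so fingertips may reach below its underside.
- pane_mid (a point): Centre of the amber pane, half-way up (same as its body's origin).
- pane_lead (a point): Middle of the outer face of the amber pane's leading (+x) bar, 60 mm from its centre, half-way up. This end goes in first. At the start it points within 0.4 rad of world +x.
- stage: Fixed grey viewing stage; origin on the table under its middle, z up, panes slide in along its +x (world +x, turned up to 0.35 rad). Flat top 40 mm above the table: entry part, white, x = -105 to +25 mm, 44 mm wide; then aluminium, 64 mm wide, to x = +115. Foot plate 90 mm wide, 4 mm thick. Clip pin brackets at x = +95, at most 24 mm above the top.
- clip_line (a point): On the stage's top midway between the two clip noses: stage x = +20 mm, y = 0, z = 40 mm. The clips are steel, 8 mm wide, at y = +13 and -13 mm. At rest a nose's rounded bottom is 2 mm above the stage; from it a lead-in lip rises towards the entry to x = -3 mm, 15 mm above the stage. The clip arms beyond the noses are at most 18 mm above the stage.
- clip_left (a joint): Lift of the clip at stage y = +13 mm, rad, about a pin 75 mm beyond its nose: 0 at rest, about 0.11 with its nose on the 10 mm frame bar, about 0.03 on the glass. Sprung: presses about 1.4 N on the glass, 2.5 N on the bar. Pushing the bar under both clips takes about 5 to 14 N along x, sliding on the glass afterwards 2 to 5 N.
- clip_right (a joint): The same for the clip at stage y = -13 mm.
- buffer (a joint): Travel (m) of the sprung end stop, two red prongs 10 mm wide, 10 mm high, at stage y = +22 and -22 mm, that meet the leading bar. 0 untouched, grows as pushed along stage +x, 3 N per mm, end of travel 6 mm. Untouched, the prong faces stand anywhere from 23 to 40 mm beyond the clip noses (stage x = +43 to +60 mm): the setting is not measured, find it by eye or feel.
- rest_a: Fixed cork-topped wooden rest block 80 x 34 x 32 mm high under the amber pane; origin under its centre.
- pane_green: Like the amber pane but GREEN glass, on a second such block; leave it alone. Origin at its centre.
- pot: Blue ceramic pot 70 wide, 90 mm high; loose bystander, leave alone. Origin under its centre, on the table.
- foil_roll: Copper foil roll, 70 mm across, 10 mm high; loose bystander, leave alone. Origin under its centre, on the table.
- cutter: Glass cutter, black handle, 125 mm long, 14 mm high; loose bystander, leave alone. Origin under its centre, on the table.
- blue_offcut: Blue glass offcut 90 x 50 x 5 mm; loose bystander, leave alone. Origin under its centre, on the table.
- flux: Small bottle with red cap, 44 wide, 85 mm high; loose bystander, leave alone. Origin under its centre, on the table.
- brush: Brush lying on the table; loose bystander, leave alone. Origin under its centre, on the table.
- green_offcut: Green glass offcut 110 x 35 x 5 mm; loose bystander, leave alone. Origin under its centre, on the table.
Things that resemble listed ones, but are neither listed nor needed, are in the scene too. What is shaped like the pane but turquoise is not meant.

How it is judged:
By the outcome, as a careful person would: the job done as asked, in the order asked, and still so for the second after the job is handed in, with the robot touching nothing.
It also fails if it takes over 72 s, if anything falls off the work surface, if the arm or the gripper's body presses on something with over 40 N, if the wrist force passes 120 N, or if a joint passes its speed limit or range.

## Working session

There is one attempt and no reset: what is moved stays moved. The work goes in short steps, Python scripts to look and compute and a tool call to move; the robot and the scene stay as the last step left them, time stands still between calls to the robot, and variables do not carry over. Pictures are saved under pics/ and viewed, and the job is handed in when it is done.

Besides the shell and the picture viewer there is one more tool, called by a JSON object that holds its "name" and its "arguments". play_rows: Moves the arm, as the interface text tells. Its arguments: {"type":"object","properties":{"series":{"type":"array"},"newtons":{"type":"number"}},"required":["series"]}

```bash
ls; mkdir -p pics; python3 - <<'E'
from bench import bot
import cv2
s=bot.sense();print(s)
for n in("side","top"):
    cv2.imwrite(f"pics/{n}0.png",bot.get_image(n)[:,:,::-1]);c=bot.get_calibration(n);print(n,c)
E
```

```text
pics
{'clock': 0.0, 'joints': array([ 1.22150010e+00,  3.07564766e-01,  1.50765727e+00,  5.34307874e-06,
        1.32842775e+00, -7.35170940e-02]), 'joint_vel': array([-0.00015992, -0.00182553,  0.00031785,  0.00188307, -0.00068213,
       -0.00075895]), 'joint_efforts': array([-1.67892238e-03, -4.57518554e+01, -2.51916915e+01, -2.46214968e-04,
        1.35269799e-02,  2.44209943e-06]), 'eef_pos': array([0.15636174, 0.55260474, 0.23039186]), 'eef_rot': array([ 0.70024029,  0.09648363,  0.7005491 , -0.09790509]), 'contact_force': array([-0.17666774,  0.65353905, -0.34918586]), 'torque': array([ 0.0103315 ,  0.0514949 , -0.03462457]), 'width': 0.08551557459977861}
side {'intrinsics': array([[363.03073844,   0.        , 254.99691452],
       [  0.        , 363.03073844, 190.50201214],
       [  0.        ,   0.        ,   1.        ]]), 'cam_to_world': array([[-0.9708174 ,  0.14859275, -0.18823861,  0.28824975],
       [-0.23896093, -0.53299211,  0.81167548,  1.08729203],
       [ 0.0202794 ,  0.83297035,  0.55294587,  0.76504982],
       [ 0.        ,  0.        ,  0.        ,  1.        ]])}
top {'intrinsics': array([[368.78758918,   0.        , 253.46271627],
       [  0.        , 368.78758918, 200.82812862],
       [  0.        ,   0.        ,   1.        ]]), 'cam_to_world': array([[-0.0214665 ,  0.98384428, -0.17773469,  0.35962629],
       [-0.99972508, -0.0194466 ,  0.01309917,  0.03896555],
       [ 0.0094312 ,  0.17796702,  0.98399126,  1.04590193],
       [ 0.        ,  0.        ,  0.        ,  1.        ]])}
```

View pics/side0.png

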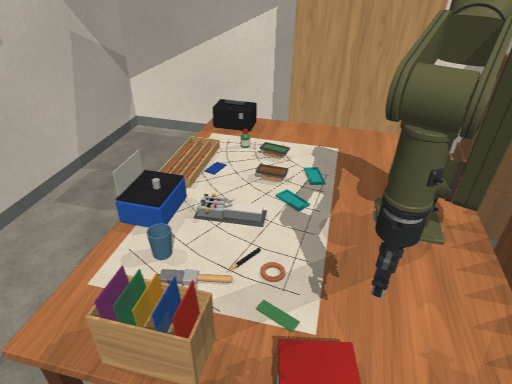

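View pics/top0.png

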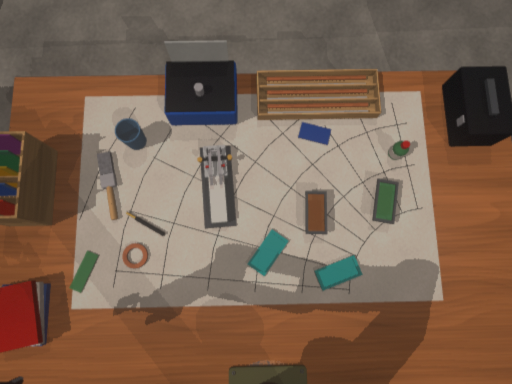

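The overview shows the amber pane at about (316,213) in the top view and the stage at about (218,187), with its entry towards the bottom of the picture. The clips are at about (215,160). I'll enlarge these areas.

```bash
python3 - <<'E'
import cv2
t=cv2.imread("pics/top0.png");s=cv2.imread("pics/side0.png")
def c(im,x,y,w,h,k,n): cv2.imwrite(f"pics/{n}.png",cv2.resize(im[y:y+h,x:x+w],None,fx=k,fy=k,interpolation=cv2.INTER_CUBIC))
c(t,190,140,60,95,6,"c_stage"); c(t,295,180,45,60,10,"c_pane"); c(s,180,150,120,80,6,"c_side")
E
```

```text
(no output)
```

View pics/c_stage.png

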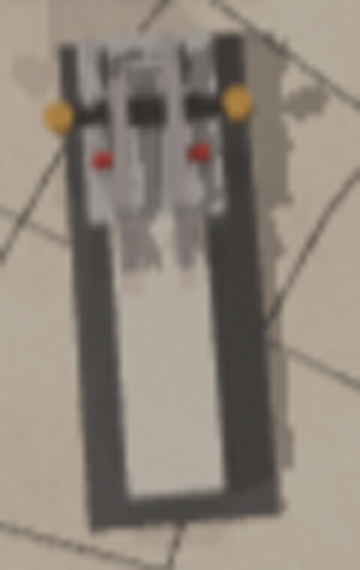

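View pics/c_pane.png

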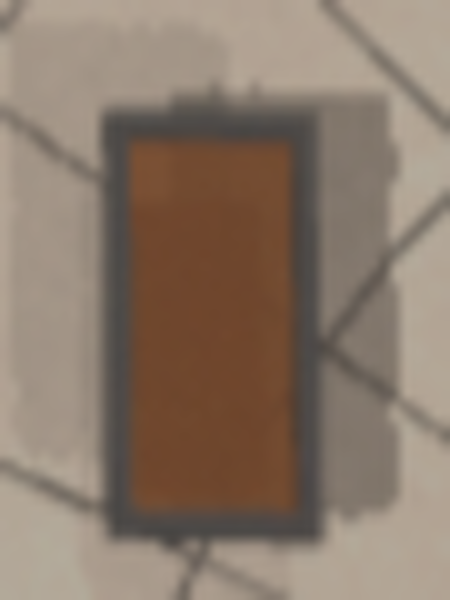

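View pics/c_side.png

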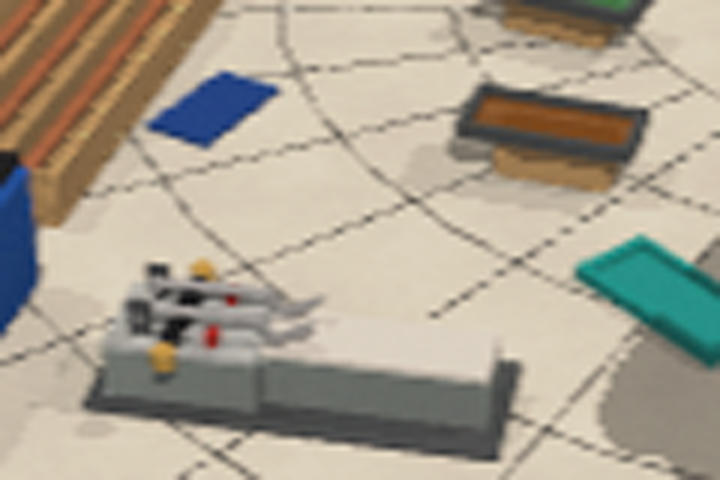

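```bash
cat > h.py <<'E'
import numpy as np,cv2
from bench import bot
def w2p(n,P):
    c=bot.get_calibration(n);T=np.linalg.inv(c["cam_to_world"]);P=np.atleast_2d(P)
    q=P@T[:3,:3].T+T[:3,3];K=c["intrinsics"]
    return np.c_[K[0,0]*q[:,0]/-q[:,2]+K[0,2],K[1,1]*-q[:,1]/-q[:,2]+K[1,2]]
def p2w(n,uv,z):
    c=bot.get_calibration(n);K=c["intrinsics"];T=c["cam_to_world"];uv=np.atleast_2d(uv)
    d=np.c_[(uv[:,0]-K[0,2])/K[0,0],-(uv[:,1]-K[1,2])/K[1,1],-np.ones(len(uv))]@T[:3,:3].T
    o=T[:3,3];return o+d*((z-o[2])/d[:,2])[:,None]
def crop(uv,x0,y0,k): return (np.array(uv,float)+.5)/k-.5+[x0,y0]
def box(x,y,th,l,w,z,cx=0):
    a=np.array([[l/2,w/2],[l/2,-w/2],[-l/2,-w/2],[-l/2,w/2]])+[cx,0]
    R=np.array([[np.cos(th),-np.sin(th)],[np.sin(th),np.cos(th)]])
    return np.c_[a@R.T+[x,y],np.full(4,z)]
E
python3 - <<'E'
from h import *
np.set_printoptions(precision=4,suppress=True)
P=p2w("top",crop([(103,108),(317,110),(323,538),(110,538)],295,180,10),.042);print(P,P.mean(0))
print(np.linalg.norm(P[0]-P[3]),np.linalg.norm(P[0]-P[1]), np.arctan2(*((P[0]+P[1]-P[2]-P[3])[1::-1])))
F=p2w("top",crop([(60,45),(242,37),(278,515),(90,530)],190,140,6),.004);print(F,F.mean(0))
print(np.linalg.norm(F[0]-F[3]),np.linalg.norm(F[0]-F[1]), np.arctan2(*((F[0]+F[1]-F[2]-F[3])[1::-1])))
print(p2w("top",crop([(130,497),(224,490),(88,222),(224,213)],190,140,6),.04))
# side check
print(p2w("side",crop([(485,85),(650,108),(633,163),(458,138)],180,150,6),.04))
print(p2w("side",crop([(500,335),(492,380),(258,358)],180,150,6),.04))
E
```

```text
[[ 0.5678 -0.1181  0.042 ]
 [ 0.566  -0.1778  0.042 ]
 [ 0.4469 -0.1726  0.042 ]
 [ 0.4481 -0.1145  0.042 ]] [ 0.5072 -0.1457  0.042 ]
0.11977076450011206 0.05968579278296264 -0.03661315623884689
[[0.7117 0.1803 0.004 ]
 [0.7142 0.091  0.004 ]
 [0.478  0.0764 0.004 ]
 [0.4727 0.1651 0.004 ]] [0.5941 0.1282 0.004 ]
0.2395612762860455 0.08933048199147005 0.06264519036028084
[[0.4835 0.1425 0.04  ]
 [0.4859 0.0996 0.04  ]
 [0.6131 0.162  0.04  ]
 [0.6162 0.0985 0.04  ]]
[[ 0.5608 -0.1739  0.04  ]
 [ 0.4476 -0.1737  0.04  ]
 [ 0.4465 -0.1009  0.04  ]
 [ 0.5618 -0.1008  0.04  ]]
[[0.4872 0.1049 0.04  ]
 [0.4821 0.1473 0.04  ]
 [0.6124 0.1621 0.04  ]]
```

```bash
python3 - <<'E'
from h import *
t=cv2.imread("pics/top0.png");s=cv2.imread("pics/side0.png")
st=(0.5897,0.1282,0.064)
def draw(n,im,x0,y0,w,h,k,boxes,out):
    c=cv2.resize(im[y0:y0+h,x0:x0+w],None,fx=k,fy=k,interpolation=cv2.INTER_CUBIC)
    for b,col in boxes:
        p=((w2p(n,b)-[x0,y0]+.5)*k-.5)
        cv2.polylines(c,[np.round(p*8).astype(int)],True,col,1,cv2.LINE_AA,3)
    cv2.imwrite(f"pics/{out}.png",c)
B=[(box(*st,.130,.044,.04,-.04),(0,0,255)),(box(*st,.090,.064,.04,.07),(255,0,0)),(box(*st,.24,.09,.004,.005),(0,255,0)),
 (box(*st,.001,.034,.042,.02),(255,255,0))]
A=[(box(.507,-.146,-.037,.12,.058,.042),(0,0,255)),(box(.507,-.146,-.037,.104,.046,.042),(0,255,0))]
draw("top",t,195,140,50,95,6,B,"o1");draw("side",s,185,185,90,42,8,B,"o2")
draw("top",t,295,182,45,56,10,A,"o3");draw("side",s,245,155,50,35,10,A,"o4")
E
```

```text
(no output)
```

View pics/o1.png

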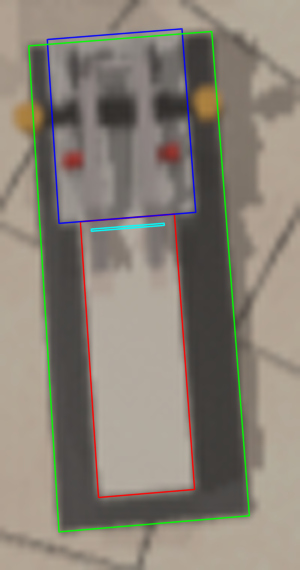

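View pics/o2.png

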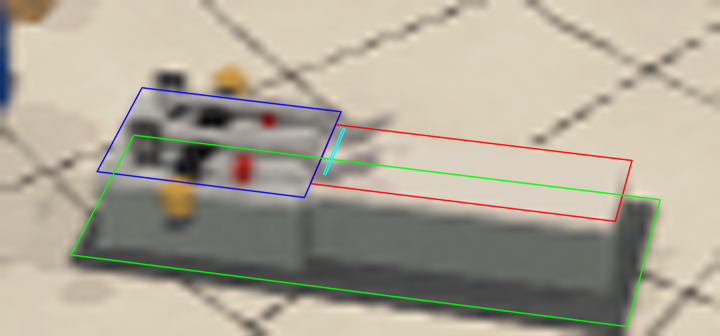

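View pics/o3.png

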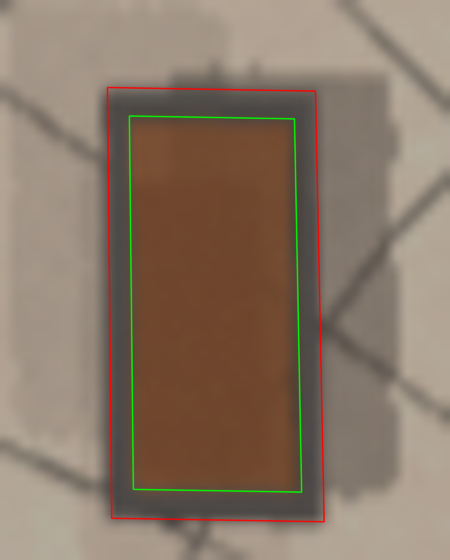

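View pics/o4.png

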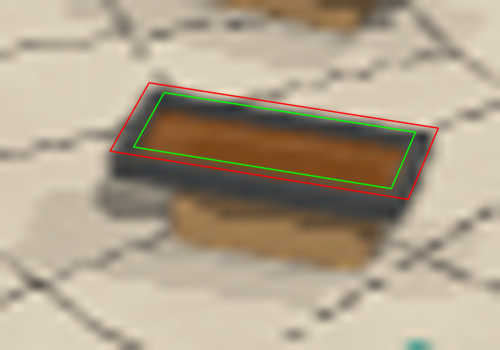

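```bash
cat >> h.py <<'E'
from scipy.spatial.transform import Rotation as Ro
np.set_printoptions(precision=4,suppress=True)
def Rs(s): q=s["eef_rot"];return Ro.from_quat([q[1],q[2],q[3],q[0]])
def plan(pos,yaw):
    "tool x down, y along pane's width (sign nearest current)"
    s=bot.sense();R=Rs(s)
    best=None
    for sg in(1,-1):
        y=sg*np.array([-np.sin(yaw),np.cos(yaw),0]);x=np.array([0,0,-1.]);z=np.cross(x,y)
        T=Ro.from_matrix(np.c_[x,y,z]);rv=(R.inv()*T).as_rotvec(degrees=True)
        if best is None or np.linalg.norm(rv)<np.linalg.norm(best): best=rv
    sh=R.inv().apply(np.array(pos)-s["eef_pos"])*1000
    print("t",s["clock"],"pos",s["eef_pos"],"F",s["contact_force"],"T",s["torque"],"w",s["width"])
    print("shift",sh.round(2),"rot",best.round(2))
E
python3 - <<'E'
from h import *
print(Rs(bot.sense()).as_matrix(), bot.sense()["joints"])
plan((.507,-.146,.12),-.037)
E
```

```text
[[-0.0006  0.2723  0.9622]
 [-0.0018  0.9622 -0.2723]
 [-1.     -0.0019 -0.0001]] [ 1.2215  0.3075  1.5076 -0.      1.3284 -0.0735]
t 0.1 pos [0.1564 0.5527 0.2305] F [ 0.5617 -0.9127 -0.0515] T [-0.017  -0.0375 -0.027 ] w 0.08558018809107759
shift [ 111.49 -576.6   527.61] rot [-13.68  -0.02   0.11]
```

{"name": "play_rows", "arguments": {"series": [85,0,-20,55,-2,0,0,85,0,-40,110,-4,0,0,85,0,-62,165,-6,0,0,85,0,-84,220,-8,0,0,85,0,-105,275,-10,0,0,85,0,-125,325,-12,0,0,85,0,-145,375,-13.7,0,0,85,0,-150,400,-13.7,0,0]}}

```text
clock: 1.1
eef_pos: [0.5021, 0.2974, 0.2302]
eef_rot: [0.707, 0.013, 0.707, -0.015]
contact_force: [-0.3, 1.5, -0.4]
width: 0.085
```

```bash
python3 - <<'E'
from h import *
plan((.507,-.146,.10),-.037)
E
```

```text
t 1.1 pos [0.5021 0.2974 0.2302] F [-0.3004  1.4987 -0.3693] T [-0.003  -0.0139 -0.0254] w 0.08498375278750576
shift [ 131.26 -442.53   22.56] rot [-0.15 -0.06  0.14]
```

{"name": "play_rows", "arguments": {"series": [85,0,-55,3,0,0,0,85,0,-112,6,0,0,0,85,0,-170,9,0,0,0,85,0,-230,12,0,0,0,85,20,-285,15,0,0,0,85,50,-340,18,-0.1,0,0.1,85,90,-390,22,-0.15,0,0.1,85,131,-442,22.5,-0.15,-0.05,0.15]}}

```text
clock: 2.1
eef_pos: [0.5076, -0.142, 0.1028]
eef_rot: [0.707, 0.013, 0.707, -0.013]
contact_force: [1.1, 0.4, -0.5]
width: 0.0849
```

```bash
python3 - <<'E'
from h import *
plan((.507,-.146,.016),-.037)
for n,(x,y,w,h) in dict(top=(270,160,100,90),side=(210,120,110,85)).items():
    im=bot.get_image(n)[y:y+h,x:x+w,::-1]; cv2.imwrite(f"pics/{n}1.png",cv2.resize(im,None,fx=5,fy=5,interpolation=cv2.INTER_CUBIC))
E
```

```text
t 2.1 pos [ 0.5076 -0.142   0.1028] F [ 1.0508  0.3849 -0.475 ] T [-0.0378 -0.0214  0.0032] w 0.08485130551455664
shift [86.85 -4.09 -0.6 ] rot [ 0.    0.07 -0.03]
```

View pics/top1.png

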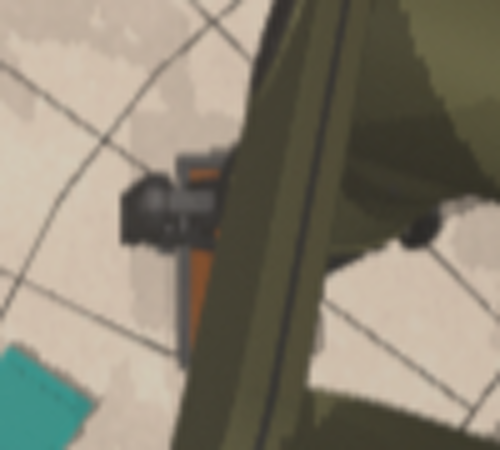

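View pics/side1.png

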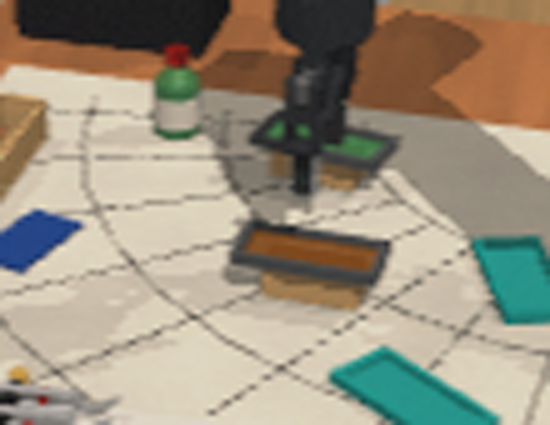

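{"name": "play_rows", "arguments": {"series": [85,15,-4,-0.6,0,0,0,85,30,-4,-0.6,0,0,0,85,45,-4,-0.6,0,0,0,85,58,-4,-0.6,0,0,0,85,70,-4,-0.6,0,0,0,85,80,-4,-0.6,0,0,0,85,86,-4,-0.6,0,0,0,85,86,-4,-0.6,0,0,0]}}

```text
clock: 3.2
eef_pos: [0.5029, -0.1474, 0.0133]
eef_rot: [0.704, 0.015, 0.71, -0.014]
contact_force: [-0.4, -0.0, -0.5]
width: 0.085
```

```bash
python3 - <<'E'
from h import *
plan((.507,-.146,.016),-.037)
im=bot.get_image("side")[120:205,210:320,::-1]; cv2.imwrite("pics/side2.png",cv2.resize(im,None,fx=6,fy=6,interpolation=cv2.INTER_CUBIC))
E
```

```text
t 3.2 pos [ 0.5029 -0.1474  0.0133] F [-0.3882 -0.0252 -0.5493] T [-0.0214  0.022  -0.0364] w 0.0849534290388124
shift [-2.68  1.59  4.02] rot [-0.25 -0.46 -0.1 ]
```

View pics/side2.png

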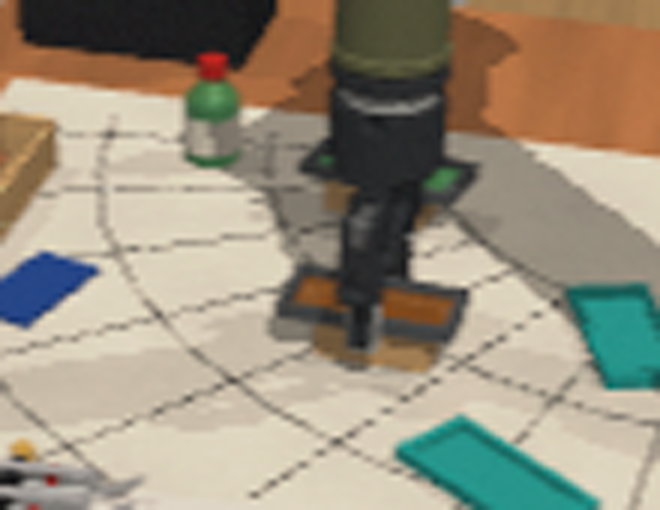

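{"name": "play_rows", "arguments": {"series": [85,-2.7,1.6,4,-0.25,-0.45,-0.1,85,-2.7,1.6,4,-0.25,-0.45,-0.1]}}

```text
clock: 3.5
eef_pos: [0.5081, -0.1463, 0.0171]
eef_rot: [0.708, 0.013, 0.706, -0.013]
contact_force: [-0.3, 0.5, -0.3]
width: 0.0848
```

```bash
python3 - <<'E'
from h import *
plan((.507,-.146,.016),-.037)
E
```

```text
t 3.5 pos [ 0.5081 -0.1463  0.0171] F [-0.2524  0.5388 -0.3298] T [ 0.0324 -0.0355  0.0269] w 0.08483430057321724
shift [ 1.06  0.23 -1.14] rot [0.   0.14 0.05]
```

Good. I'll close with a moderate grip.

{"name": "play_rows", "arguments": {"series": [50,1,0,-1,0,0.15,0,50,1,0,-1,0,0.15,0,50,1,0,-1,0,0.15,0,50,1,0,-1,0,0.15,0,50,1,0,-1,0,0.15,0,50,1,0,-1,0,0.15,0], "newtons": 45}}

```text
clock: 4.25
eef_pos: [0.5071, -0.1462, 0.0165]
eef_rot: [0.707, 0.013, 0.707, -0.013]
contact_force: [-1.3, 0.8, 4.7]
width: 0.0571
```

```bash
python3 - <<'E'
from h import *
plan((.507,-.146,.016),-.037)
im=bot.get_image("side")[120:205,210:320,::-1]; cv2.imwrite("pics/side3.png",cv2.resize(im,None,fx=6,fy=6,interpolation=cv2.INTER_CUBIC))
E
```

```text
t 4.25 pos [ 0.5071 -0.1462  0.0165] F [-1.2752  0.8183  4.7177] T [ 0.0972  0.1632 -0.024 ] w 0.05707232530831164
shift [ 0.49  0.18 -0.16] rot [-0.    0.01  0.05]
```

View pics/side3.png

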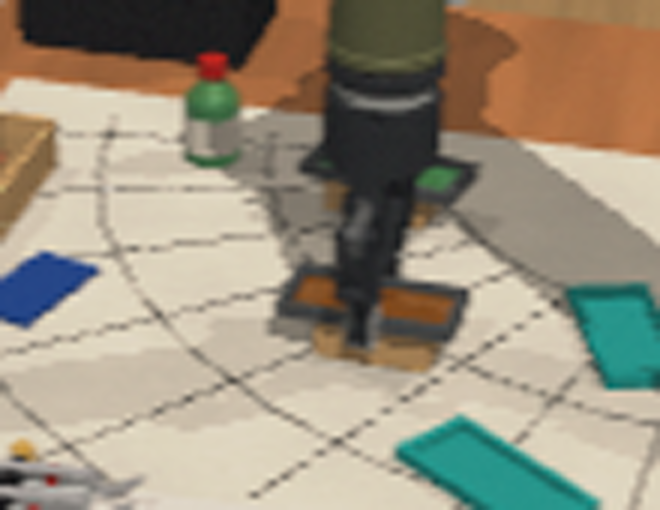

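{"name": "play_rows", "arguments": {"series": [50,-6,0,0,0,0,0,50,-18,0,0,0,0,0,50,-32,0,0,0,0,0,50,-48,0,0,0,0,0,50,-64,0,0,0,0,0,50,-78,0,0,0,0,0,50,-84,0,0,0,0,0,50,-84,0,0,0,0,0]}}

```text
clock: 5.3
eef_pos: [0.5074, -0.1462, 0.101]
eef_rot: [0.707, 0.013, 0.707, -0.014]
contact_force: [0.4, 0.9, -1.0]
width: 0.057
```

```bash
python3 - <<'E'
from h import *
st=np.array([.5897,.1282]);th=.064
# pre-place: pane centre at stage x=-68 (lead at -8)
for X in(-75,-68):
    p=st+X/1000*np.array([np.cos(th),np.sin(th)]);print(p); plan((*p,.1),th)
im=bot.get_image("side")[100:205,210:320,::-1]; cv2.imwrite("pics/side4.png",cv2.resize(im,None,fx=5,fy=5,interpolation=cv2.INTER_CUBIC))
E
```

```text
[0.5149 0.1234]
t 5.3 pos [ 0.5074 -0.1462  0.101 ] F [ 0.435   0.9074 -1.0266] T [ 0.0333 -0.0011  0.0204] w 0.05698208136463486
shift [  0.72 269.69  -2.52] rot [-5.79  0.06  0.07]
[0.5218 0.1239]
t 5.3 pos [ 0.5074 -0.1462  0.101 ] F [ 0.435   0.9074 -1.0266] T [ 0.0333 -0.0011  0.0204] w 0.05698208136463486
shift [  0.72 270.4    4.44] rot [-5.79  0.06  0.07]
```

View pics/side4.png

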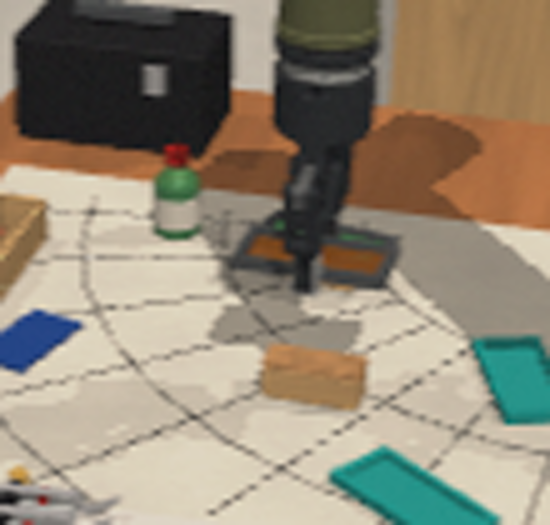

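{"name": "play_rows", "arguments": {"series": [50,0,30,0,0,0,0,50,0,75,0,-1,0,0,50,0,120,1,-2,0,0,50,0,165,1,-3,0,0,50,0,210,2,-4,0,0,50,0,245,2,-5,0,0,50,0,270,2.5,-5.8,0,0.1,50,0,270,2.5,-5.8,0,0.1]}}

```text
clock: 6.35
eef_pos: [0.5191, 0.1252, 0.0995]
eef_rot: [0.706, -0.023, 0.707, 0.024]
contact_force: [-0.8, -0.4, -2.1]
width: 0.0571
```

```bash
cat >> h.py <<'E'
st=np.array([.5897,.1282]);th=.064
def sp(X,z,Y=0.,dth=0):
    e=np.array([np.cos(th),np.sin(th)]);n=np.array([-e[1],e[0]])
    s=bot.sense();d=s["eef_pos"][:2]-st;print("stage xy mm now",d@e*1e3,d@n*1e3)
    plan((*(st+X/1000*e+Y/1000*n),z),th+dth)
E
python3 - <<'E'
from h import *
sp(-70,.034)
for n,(x,y,w,h) in dict(top=(180,130,80,110),side=(180,130,120,100)).items():
    im=bot.get_image(n)[y:y+h,x:x+w,::-1]; cv2.imwrite(f"pics/{n}5.png",cv2.resize(im,None,fx=5,fy=5,interpolation=cv2.INTER_CUBIC))
E
```

```text
stage xy mm now -70.68993823224534 1.5234940169746956
t 6.35 pos [0.5191 0.1252 0.0995] F [-0.7758 -0.3795 -2.0831] T [-0.0298  0.0303 -0.0373] w 0.05714573749258117
shift [65.47 -1.59  0.76] rot [ 0.17 -0.07 -0.06]
```

View pics/top5.png

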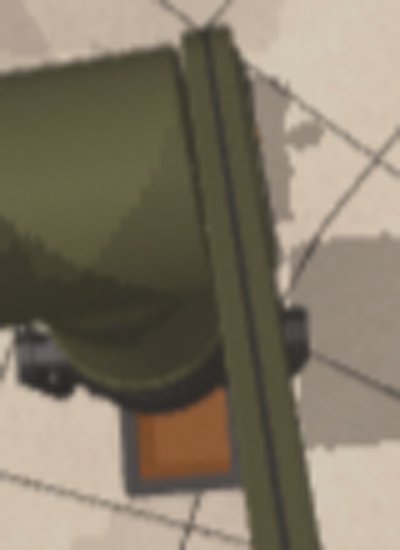

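View pics/side5.png

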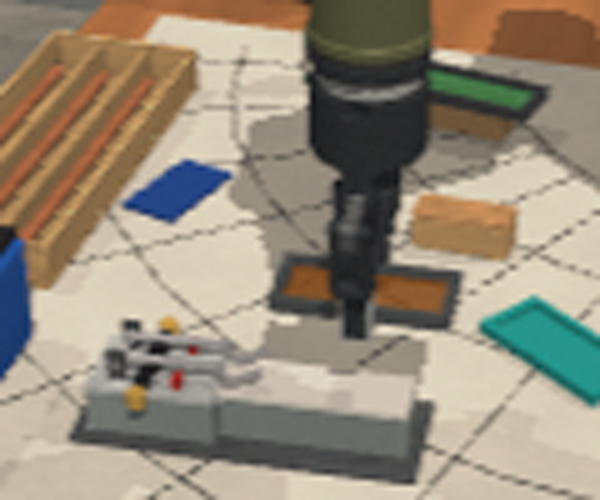

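{"name": "play_rows", "arguments": {"series": [50,12,-1.6,0.7,0.15,0,0,50,24,-1.6,0.7,0.15,0,0,50,36,-1.6,0.7,0.15,0,0,50,48,-1.6,0.7,0.15,0,0,50,58,-1.6,0.7,0.15,0,0,50,65,-1.6,0.7,0.15,0,0,50,65,-1.6,0.7,0.15,0,0]}}

```text
clock: 7.32
eef_pos: [0.5192, 0.1219, 0.034]
eef_rot: [0.706, -0.022, 0.708, 0.022]
contact_force: [-0.2, 0.4, -1.9]
width: 0.0568
```

```bash
python3 - <<'E'
from h import *
sp(-70,.026)
for n,(x,y,w,h) in dict(top=(180,130,80,110),side=(180,160,120,70)).items():
    im=bot.get_image(n)[y:y+h,x:x+w,::-1]; cv2.imwrite(f"pics/{n}6.png",cv2.resize(im,None,fx=6 if n=="side" else 5,fy=6 if n=="side" else 5,interpolation=cv2.INTER_CUBIC))
E
```

```text
stage xy mm now -70.80328912540512 -1.807423308477412
t 7.325 pos [0.5192 0.1219 0.034 ] F [-0.1608  0.3934 -1.943 ] T [-0.023  -0.0021 -0.0301] w 0.05681042129204867
shift [7.95 1.81 0.82] rot [-0.09 -0.16 -0.01]
```

View pics/top6.png

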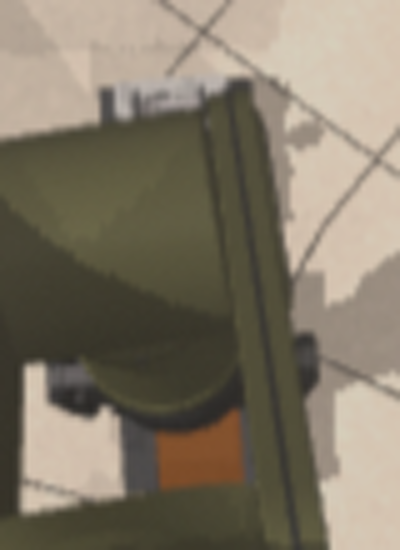

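View pics/side6.png

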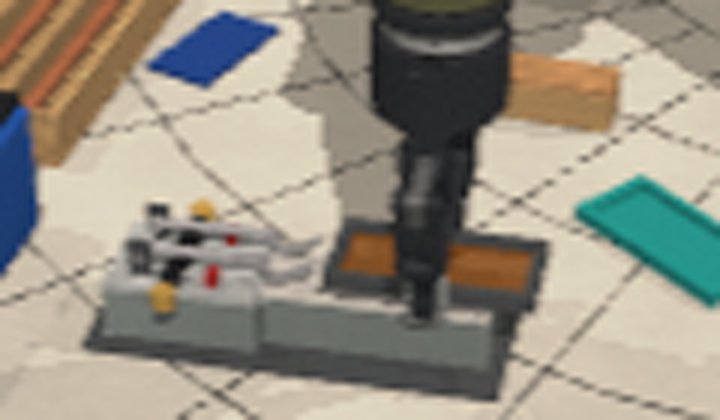

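{"name": "play_rows", "arguments": {"series": [50,2,1.8,0.8,-0.1,-0.15,0,50,4,1.8,0.8,-0.1,-0.15,0,50,6,1.8,0.8,-0.1,-0.15,0,50,7,1.8,0.8,-0.1,-0.15,0,50,7,1.8,0.8,-0.1,-0.15,0]}}

```text
clock: 8.05
eef_pos: [0.5204, 0.1238, 0.0276]
eef_rot: [0.707, -0.023, 0.706, 0.023]
contact_force: [-1.0, 0.8, -1.5]
width: 0.0572
```

```bash
python3 - <<'E'
from h import *
sp(-70,.0245)
E
```

```text
stage xy mm now -69.44390040474934 0.04227063625048116
t 8.05 pos [0.5204 0.1238 0.0276] F [-0.9966  0.7512 -1.5309] T [-0.0221 -0.0217 -0.0236] w 0.057150444025980726
shift [ 3.12 -0.04 -0.56] rot [ 0.01  0.07 -0.01]
```

{"name": "play_rows", "arguments": {"series": [50,1,0,-0.5,0,0,0,50,2,0,-0.5,0,0,0,50,2.5,0,-0.5,0,0,0,50,2.5,0,-0.5,0,0,0]}}

```text
clock: 8.55
eef_pos: [0.5199, 0.1237, 0.025]
eef_rot: [0.707, -0.023, 0.706, 0.023]
contact_force: [-1.0, 0.2, -2.2]
width: 0.0573
```

```bash
python3 - <<'E'
from h import *
sp(-70,.0245)
E
```

```text
stage xy mm now -69.97826873496264 0.01663643832208875
t 8.55 pos [0.5199 0.1237 0.025 ] F [-0.9586  0.1528 -2.1998] T [-0.0019 -0.0074 -0.0291] w 0.05732502466247008
shift [ 0.55 -0.02 -0.02] rot [ 0.01  0.06 -0.01]
```

{"name": "play_rows", "arguments": {"series": [50,0.5,0,0,0,0,0,50,1,0,0,0,0,0,50,1,0,0,0,0,0]}}

```text
clock: 8.93
eef_pos: [0.52, 0.1238, 0.0245]
eef_rot: [0.707, -0.023, 0.706, 0.023]
contact_force: [-1.0, -0.0, 5.2]
width: 0.0571
```

```bash
python3 - <<'E'
from h import *
sp(-70,.0245)
for n,(x,y,w,h) in dict(side=(180,170,110,60)).items():
    im=bot.get_image(n)[y:y+h,x:x+w,::-1]; cv2.imwrite(f"pics/{n}7.png",cv2.resize(im,None,fx=7,fy=7,interpolation=cv2.INTER_CUBIC))
E
```

```text
stage xy mm now -69.86294550817624 0.027160171629188424
t 8.925 pos [0.52   0.1238 0.0245] F [-0.966  -0.0128  5.1722] T [-0.0981  0.2086 -0.0402] w 0.057060814846118815
shift [ 0.03 -0.03 -0.14] rot [ 0.01  0.09 -0.01]
```

View pics/side7.png

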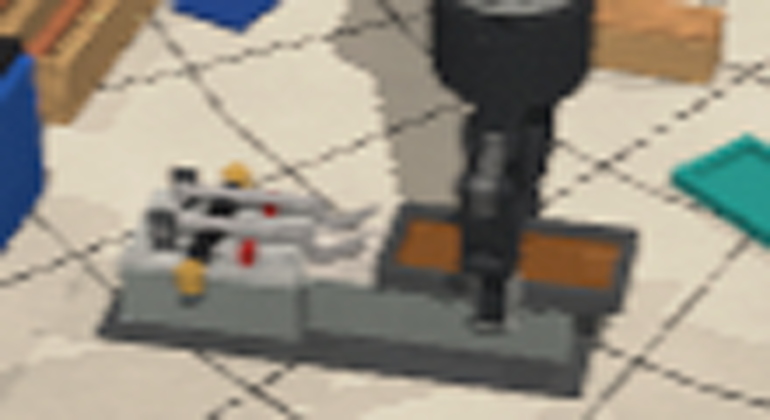

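```bash
python3 - <<'E'
from h import *
for z in(.045,.05):
    P=p2w("top",crop([(103,160),(200,152),(103,169),(200,161)],190,140,6),z)[:,:2]-st
    e=np.array([np.cos(th),np.sin(th)]);n=np.array([-e[1],e[0]]);print(z,(P@e*1e3).round(1),(P@n*1e3).round(1))
E
```

```text
0.045 [53.3 53.4 49.  49.1] [ 22.8 -22.5  23.1 -22.2]
0.05 [51.9 52.  47.6 47.7] [ 22.4 -22.8  22.6 -22.5]
```

{"name": "play_rows", "arguments": {"series": [50,-0.2,0,3,0,0,0,50,-0.3,0,6,0,0,0,50,-0.3,0,9,0,0,0,50,-0.3,0,12,0,0,0,50,-0.3,0,14,0,0,0,50,-0.3,0,16,0,0,0]}}

```text
clock: 9.72
eef_pos: [0.535, 0.1247, 0.0245]
eef_rot: [0.707, -0.023, 0.707, 0.023]
contact_force: [-4.1, 0.9, 0.5]
width: 0.0572
```

```bash
python3 - <<'E'
from h import *
sp(-45,.0245)
for n,(x,y,w,h) in dict(side=(180,170,110,60)).items():
    im=bot.get_image(n)[y:y+h,x:x+w,::-1]; cv2.imwrite(f"pics/{n}8.png",cv2.resize(im,None,fx=7,fy=7,interpolation=cv2.INTER_CUBIC))
E
```

```text
stage xy mm now -54.78211109311534 -0.03319007907625614
t 9.725 pos [0.535  0.1247 0.0245] F [-4.0682  0.9211  0.454 ] T [-0.0419  0.5302 -0.0565] w 0.05715121631016972
shift [0.04 0.03 9.78] rot [ 0.01 -0.03 -0.01]
```

View pics/side8.png

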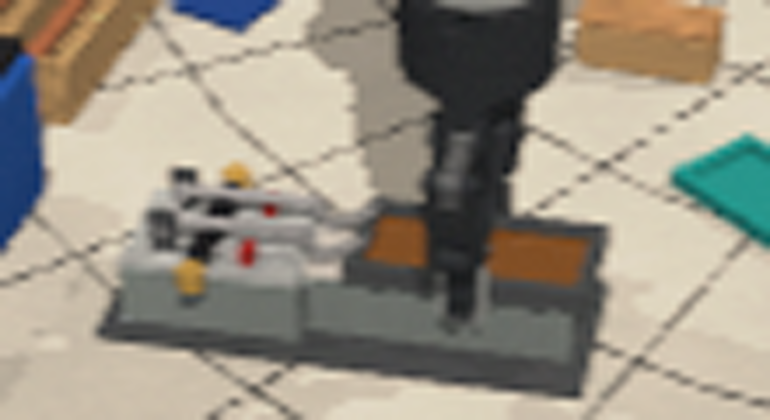

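{"name": "play_rows", "arguments": {"series": [50,0,0,2.5,0,0,0,50,0,0,5,0,0,0,50,0,0,7.5,0,0,0,50,0,0,10,0,0,0]}}

```text
clock: 10.28
eef_pos: [0.5405, 0.1249, 0.0245]
eef_rot: [0.704, -0.023, 0.71, 0.022]
contact_force: [-10.3, -0.5, 8.0]
width: 0.0567
```

```bash
python3 - <<'E'
from h import *
sp(-38,.0245)
for n,(x,y,w,h) in dict(side=(180,170,110,60)).items():
    im=bot.get_image(n)[y:y+h,x:x+w,::-1]; cv2.imwrite(f"pics/{n}9.png",cv2.resize(im,None,fx=7,fy=7,interpolation=cv2.INTER_CUBIC))
E
```

```text
stage xy mm now -49.32977511772287 -0.14742226301410205
t 10.275 pos [0.5405 0.1249 0.0245] F [-10.3481  -0.5499   8.0178] T [-0.1889  1.4085 -0.0891] w 0.05672370622333972
shift [-0.11  0.14 11.33] rot [ 0.02 -0.5   0.02]
```

View pics/side9.png

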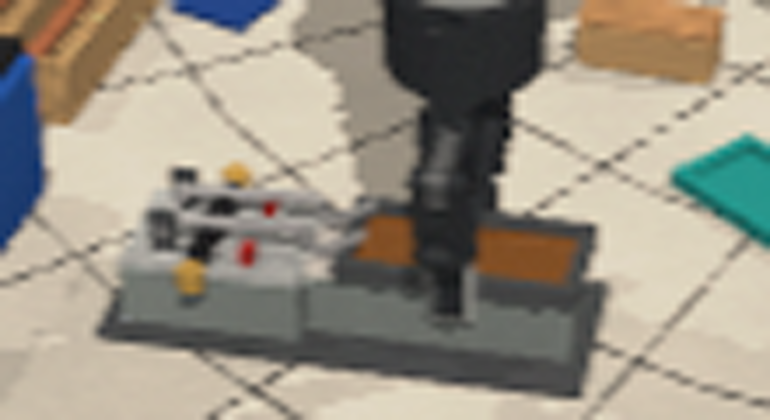

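{"name": "play_rows", "arguments": {"series": [50,0,0,6,0,-0.5,0,50,0,0,8,0,-0.5,0,50,0,0,10,0,-0.5,0,50,0,0,11,0,-0.5,0]}}

```text
clock: 10.82
eef_pos: [0.5446, 0.125, 0.0245]
eef_rot: [0.702, -0.023, 0.711, 0.022]
contact_force: [-16.8, -0.5, 14.4]
width: 0.0566
```

```bash
python3 - <<'E'
from h import *
sp(-35,.0245)
for n,(x,y,w,h) in dict(side=(180,170,110,60)).items():
    im=bot.get_image(n)[y:y+h,x:x+w,::-1]; cv2.imwrite(f"pics/{n}10.png",cv2.resize(im,None,fx=7,fy=7,interpolation=cv2.INTER_CUBIC))
E
```

```text
stage xy mm now -45.24810783470792 -0.3041325889908824
t 10.825 pos [0.5446 0.125  0.0245] F [-16.8141  -0.5073  14.3677] T [-0.1074  2.1726  0.0216] w 0.05655256397517689
shift [-0.14  0.3  10.25] rot [ 0.02 -0.71  0.05]
```

View pics/side10.png

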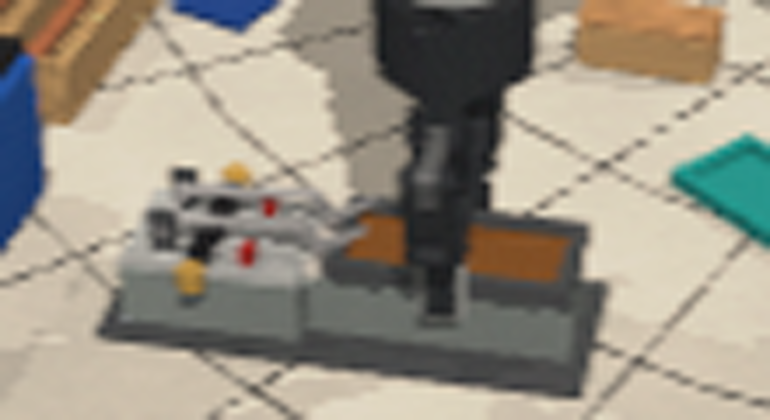

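{"name": "play_rows", "arguments": {"series": [50,-0.6,0.3,6,0,-1.5,0,50,-0.6,0.3,8,0,-1.5,0,50,-0.6,0.3,9,0,-1.5,0]}}

```text
clock: 11.25
eef_pos: [0.5463, 0.1252, 0.0245]
eef_rot: [0.707, -0.023, 0.706, 0.022]
contact_force: [-13.5, -1.9, 10.4]
width: 0.0572
```

```bash
python3 - <<'E'
from h import *
sp(-30,.0245)
for n,(x,y,w,h) in dict(side=(180,170,110,60)).items():
    im=bot.get_image(n)[y:y+h,x:x+w,::-1]; cv2.imwrite(f"pics/{n}11.png",cv2.resize(im,None,fx=7,fy=7,interpolation=cv2.INTER_CUBIC))
E
```

```text
stage xy mm now -43.5196055147651 -0.2635954487271533
t 11.25 pos [0.5463 0.1252 0.0245] F [-13.5161  -1.9315  10.4408] T [-0.0576  2.1244 -0.0003] w 0.05720923278836795
shift [-0.01  0.26 13.52] rot [0.03 0.05 0.09]
```

View pics/side11.png

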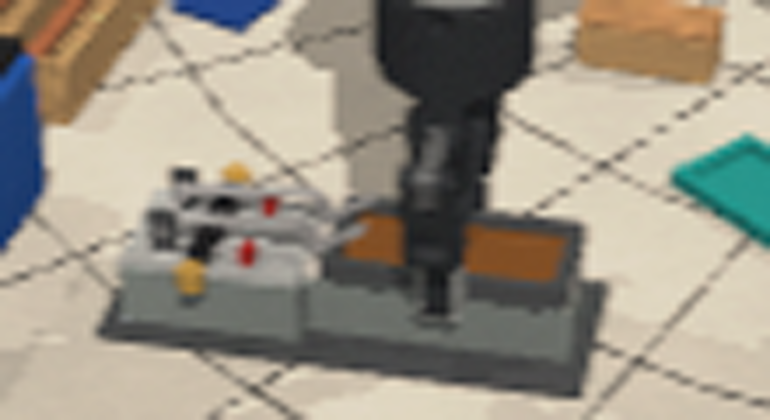

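{"name": "play_rows", "arguments": {"series": [50,-0.5,0.3,7,0,-0.7,0,50,-0.5,0.3,9,0,-0.7,0,50,-0.5,0.3,10,0,-0.7,0]}}

```text
clock: 11.68
eef_pos: [0.5483, 0.1254, 0.0245]
eef_rot: [0.706, -0.024, 0.707, 0.022]
contact_force: [-15.0, -1.5, 12.5]
width: 0.0569
```

```bash
python3 - <<'E'
from h import *
sp(-30,.0245)
for n,(x,y,w,h) in dict(side=(180,170,110,60)).items():
    im=bot.get_image(n)[y:y+h,x:x+w,::-1]; cv2.imwrite(f"pics/{n}12.png",cv2.resize(im,None,fx=7,fy=7,interpolation=cv2.INTER_CUBIC))
E
```

```text
stage xy mm now -41.52233128163236 -0.17307683223250223
t 11.675 pos [0.5483 0.1254 0.0245] F [-15.0045  -1.4901  12.4852] T [0.0094 2.401  0.0377] w 0.056881563764851116
shift [-0.02  0.17 11.52] rot [ 0.04 -0.07  0.13]
```

View pics/side12.png

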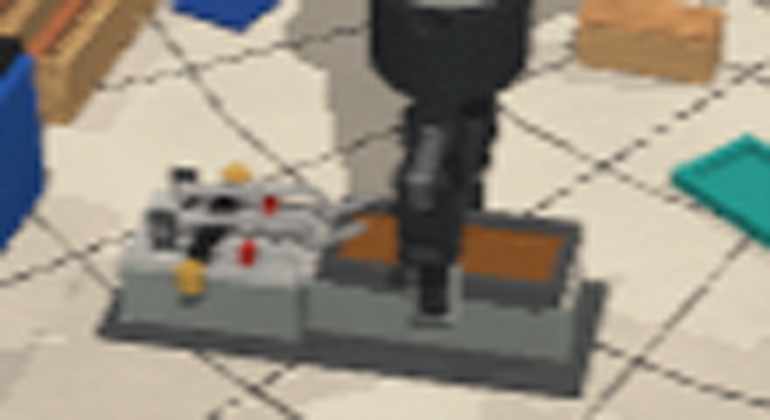

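{"name": "play_rows", "arguments": {"series": [50,-1.2,0.2,7,0,-0.6,0.1,50,-1.2,0.2,9,0,-0.6,0.1,50,-1.2,0.2,11,0,-0.6,0.1]}}

```text
clock: 12.1
eef_pos: [0.556, 0.1259, 0.0248]
eef_rot: [0.708, -0.023, 0.705, 0.023]
contact_force: [-3.5, 0.3, -4.7]
width: 0.057
```

```bash
python3 - <<'E'
from h import *
sp(-30,.0245)
E
```

```text
stage xy mm now -33.80169609565977 -0.13237766283073227
t 12.1 pos [0.556  0.1259 0.0248] F [-3.5387  0.2659 -4.7195] T [-0.064   0.5821  0.0048] w 0.056988581462176016
shift [0.31 0.13 3.8 ] rot [0.04 0.2  0.06]
```

{"name": "play_rows", "arguments": {"series": [50,0.1,0.1,2,0,0,0,50,0.1,0.1,4,0,0,0,50,0.1,0.1,6,0,0,0,50,0.1,0.1,8,0,0,0,50,0.1,0.1,9,0,0,0]}}

```text
clock: 12.72
eef_pos: [0.565, 0.1266, 0.0246]
eef_rot: [0.708, -0.023, 0.706, 0.023]
contact_force: [-1.4, -0.1, -3.0]
width: 0.057
```

```bash
python3 - <<'E'
from h import *
sp(-20,.0245)
for n,(x,y,w,h) in dict(side=(180,170,110,60)).items():
    im=bot.get_image(n)[y:y+h,x:x+w,::-1]; cv2.imwrite(f"pics/{n}13.png",cv2.resize(im,None,fx=7,fy=7,interpolation=cv2.INTER_CUBIC))
E
```

```text
stage xy mm now -24.762018693040933 -0.04566646672557975
t 12.725 pos [0.565  0.1266 0.0246] F [-1.3891 -0.076  -2.98  ] T [-0.0393  0.3408 -0.0099] w 0.056981352205957465
shift [0.09 0.04 4.76] rot [0.04 0.18 0.06]
```

View pics/side13.png

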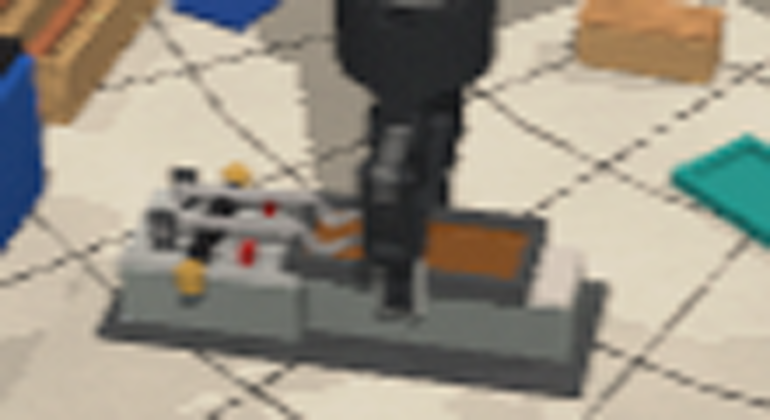

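{"name": "play_rows", "arguments": {"series": [50,0.1,0,2,0,0.1,0,50,0.1,0,4,0,0.1,0,50,0.1,0,6,0,0.1,0,50,0.1,0,7,0,0.1,0]}}

```text
clock: 13.28
eef_pos: [0.5723, 0.127, 0.0245]
eef_rot: [0.707, -0.023, 0.706, 0.023]
contact_force: [-3.9, -0.2, -1.7]
width: 0.057
```

```bash
python3 - <<'E'
from h import *
sp(-15,.0245)
E
```

```text
stage xy mm now -17.415284113785276 -0.037651408153340636
t 13.275 pos [0.5723 0.127  0.0245] F [-3.9312 -0.2476 -1.6683] T [-0.0829  0.5385  0.0525] w 0.05704603759666426
shift [0.05 0.04 2.42] rot [0.04 0.1  0.06]
```

{"name": "play_rows", "arguments": {"series": [50,0,0,1,0,0,0,50,0,0,2,0,0,0,50,0,0,2,0,0,0]}}

```text
clock: 13.65
eef_pos: [0.5746, 0.1272, 0.0246]
eef_rot: [0.708, -0.023, 0.706, 0.023]
contact_force: [-2.9, -0.1, -2.3]
width: 0.057
```

```bash
python3 - <<'E'
from h import *
sp(-15,.0245)
for n,(x,y,w,h) in dict(side=(180,170,80,50)).items():
    im=bot.get_image(n)[y:y+h,x:x+w,::-1]; cv2.imwrite(f"pics/{n}14.png",cv2.resize(im,None,fx=10,fy=10,interpolation=cv2.INTER_CUBIC))
E
```

```text
stage xy mm now -15.118895191616689 -0.0402853958829779
t 13.65 pos [0.5746 0.1272 0.0246] F [-2.906  -0.1229 -2.3078] T [-0.0824  0.3353 -0.0378] w 0.05699787340128326
shift [0.06 0.04 0.12] rot [0.04 0.13 0.06]
```

View pics/side14.png

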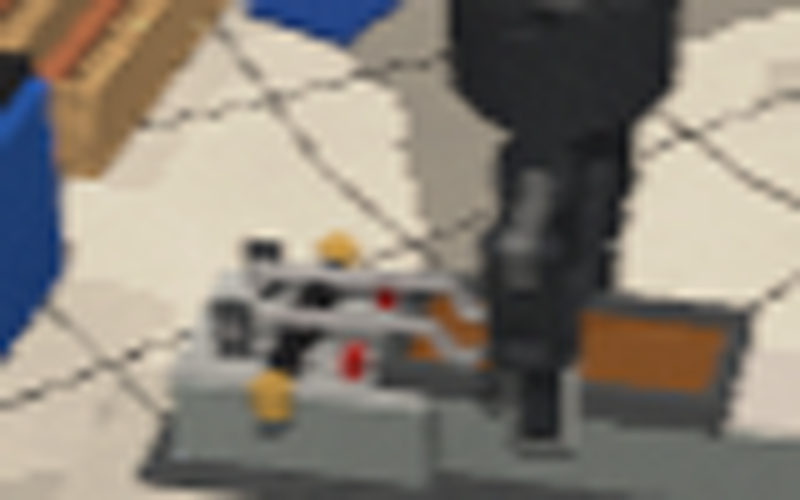

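{"name": "play_rows", "arguments": {"series": [50,0,0,1,0,0,0,50,0,0,2,0,0,0,50,0,0,2,0,0,0]}}

```text
clock: 14.08
eef_pos: [0.5769, 0.1273, 0.0246]
eef_rot: [0.708, -0.023, 0.706, 0.023]
contact_force: [-2.0, -0.8, -2.1]
width: 0.057
```

```bash
python3 - <<'E'
from h import *
sp(-12,.0245)
E
```

```text
stage xy mm now -12.779496336548554 -0.0383837156787421
t 14.075 pos [0.5769 0.1273 0.0246] F [-1.9867 -0.7692 -2.1324] T [-0.0159  0.337   0.0144] w 0.05703745148884851
shift [0.08 0.04 0.78] rot [0.04 0.16 0.06]
```

{"name": "play_rows", "arguments": {"series": [50,0,0,1,0,0,0,50,0,0,1.5,0,0,0,50,0,0,1.5,0,0,0]}}

```text
clock: 14.45
eef_pos: [0.5787, 0.1275, 0.0246]
eef_rot: [0.708, -0.023, 0.706, 0.023]
contact_force: [-1.9, 0.5, -3.2]
width: 0.0572
```

```bash
python3 - <<'E'
from h import *
sp(-12,.0245)
for n,(x,y,w,h) in dict(side=(180,170,80,50)).items():
    im=bot.get_image(n)[y:y+h,x:x+w,::-1]; cv2.imwrite(f"pics/{n}15.png",cv2.resize(im,None,fx=10,fy=10,interpolation=cv2.INTER_CUBIC))
E
```

```text
stage xy mm now -11.069965517618432 -0.00768996402169121
t 14.45 pos [0.5787 0.1275 0.0246] F [-1.9404  0.5469 -3.2055] T [-0.0177  0.3621  0.0487] w 0.05723361494591019
shift [ 0.07  0.01 -0.93] rot [0.04 0.18 0.06]
```

View pics/side15.png

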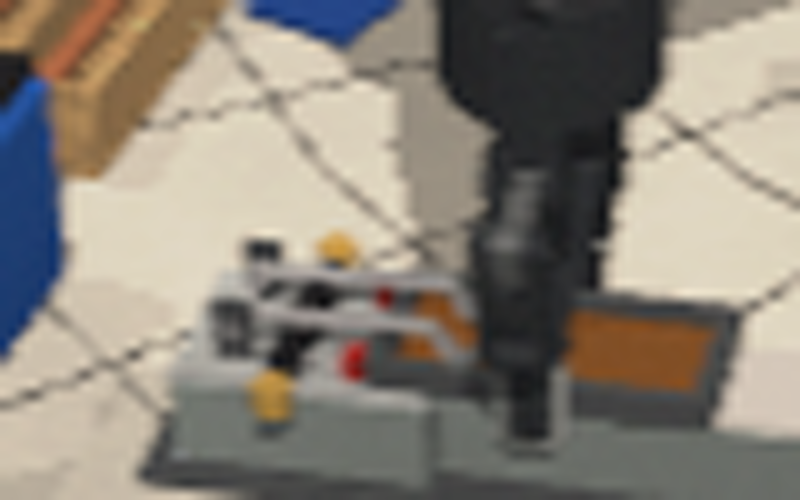

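{"name": "play_rows", "arguments": {"series": [50,0.1,0,1,0,0.1,0,50,0.1,0,1,0,0.1,0]}}

```text
clock: 14.75
eef_pos: [0.5797, 0.1275, 0.0245]
eef_rot: [0.707, -0.023, 0.706, 0.023]
contact_force: [-3.0, 0.0, -1.3]
width: 0.0567
```

```bash
python3 - <<'E'
from h import *
sp(-10,.0245)
E
```

```text
stage xy mm now -10.018658515466043 -0.0380929140542434
t 14.75 pos [0.5797 0.1275 0.0245] F [-2.9971  0.0258 -1.2674] T [-0.0721  0.4633 -0.0074] w 0.05669344525694301
shift [0.05 0.04 0.02] rot [0.04 0.08 0.06]
```

{"name": "play_rows", "arguments": {"series": [50,0.1,0,1,0,0.1,0,50,0.1,0,1,0,0.1,0]}}

```text
clock: 15.0
eef_pos: [0.5801, 0.1275, 0.0245]
eef_rot: [0.706, -0.023, 0.707, 0.022]
contact_force: [-5.0, -0.8, 1.5]
width: 0.0571
```

```bash
python3 - <<'E'
from h import *
sp(-10,.0245)
E
```

```text
stage xy mm now -9.658254084008641 -0.05164319803012684
t 15.0 pos [0.5801 0.1275 0.0245] F [-5.0447 -0.8463  1.4703] T [-0.0396  0.6549  0.021 ] w 0.05711714152020176
shift [ 0.05  0.05 -0.34] rot [ 0.04 -0.09  0.06]
```

{"name": "play_rows", "arguments": {"series": [50,-0.1,0,1.5,0,-0.1,0,50,-0.1,0,2,0,-0.1,0]}}

```text
clock: 15.25
eef_pos: [0.5804, 0.1275, 0.0245]
eef_rot: [0.706, -0.023, 0.708, 0.022]
contact_force: [-7.1, -0.2, 3.0]
width: 0.057
```

```bash
python3 - <<'E'
from h import *
sp(-8.3,.0245)
for n,(x,y,w,h) in dict(side=(180,170,80,50)).items():
    im=bot.get_image(n)[y:y+h,x:x+w,::-1]; cv2.imwrite(f"pics/{n}16.png",cv2.resize(im,None,fx=10,fy=10,interpolation=cv2.INTER_CUBIC))
E
```

```text
stage xy mm now -9.357730380519284 -0.06565685507043197
t 15.25 pos [0.5804 0.1275 0.0245] F [-7.1189 -0.2211  2.9937] T [-0.0641  1.0423  0.0731] w 0.05699876059845733
shift [0.04 0.06 1.06] rot [ 0.05 -0.18  0.07]
```

View pics/side16.png

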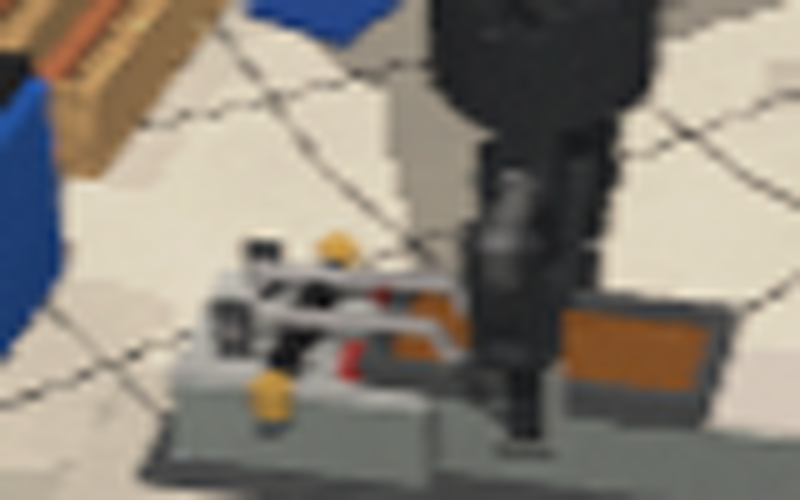

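{"name": "play_rows", "arguments": {"series": [50,-0.3,0,2.5,0,-0.3,0,50,-0.3,0,3,0,-0.3,0,50,-0.3,0,3,0,-0.3,0]}}

```text
clock: 15.68
eef_pos: [0.5807, 0.1275, 0.0246]
eef_rot: [0.706, -0.023, 0.708, 0.022]
contact_force: [-8.5, -1.1, 1.4]
width: 0.0571
```

```bash
python3 - <<'E'
from h import *
sp(-8.3,.0245)
for n,(x,y,w,h) in dict(side=(180,170,80,50)).items():
    im=bot.get_image(n)[y:y+h,x:x+w,::-1]; cv2.imwrite(f"pics/{n}17.png",cv2.resize(im,None,fx=10,fy=10,interpolation=cv2.INTER_CUBIC))
E
```

```text
stage xy mm now -9.008325810164877 -0.07594577165093072
t 15.675 pos [0.5807 0.1275 0.0246] F [-8.4685 -1.08    1.3742] T [-0.0133  1.1107  0.0259] w 0.05705375835625583
shift [0.07 0.08 0.71] rot [ 0.06 -0.16  0.07]
```

View pics/side17.png

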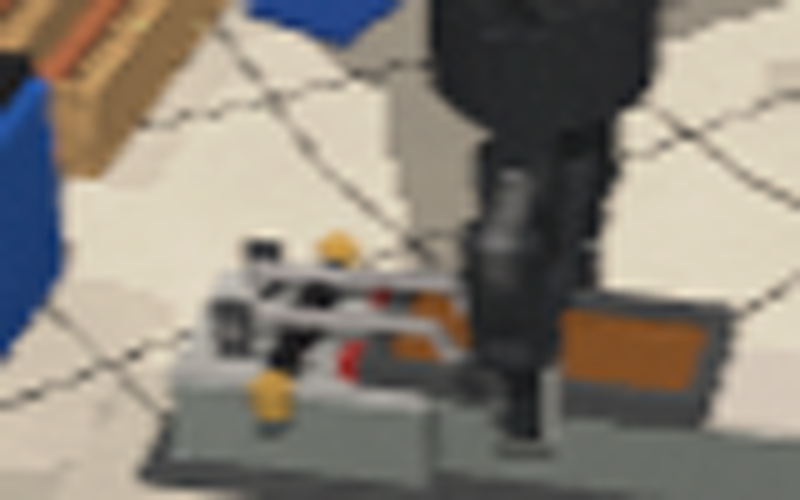

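{"name": "play_rows", "arguments": {"series": [50,-0.1,0,2.3,0,-0.2,0,62,-0.1,0,2.3,0,-0.2,0,72,-0.1,0,1.5,0,0,0,80,-0.1,0,0.5,0,0,0,80,-0.1,0,0,0,0,0]}}

```text
clock: 16.35
eef_pos: [0.5812, 0.1276, 0.0248]
eef_rot: [0.706, -0.023, 0.707, 0.022]
contact_force: [-1.0, 0.8, 0.1]
width: 0.0799
```

```bash
python3 - <<'E'
from h import *
sp(-9,.1)
for n,(x,y,w,h) in dict(side=(180,170,80,50)).items():
    im=bot.get_image(n)[y:y+h,x:x+w,::-1]; cv2.imwrite(f"pics/{n}18.png",cv2.resize(im,None,fx=10,fy=10,interpolation=cv2.INTER_CUBIC))
E
```

```text
stage xy mm now -8.48770185005052 -0.07325937977886429
t 16.35 pos [0.5812 0.1276 0.0248] F [-0.9534  0.755   0.0986] T [ 0.0155  0.0306 -0.0011] w 0.07989221604404811
shift [-75.21  -0.02  -0.65] rot [ 0.05 -0.1   0.07]
```

View pics/side18.png

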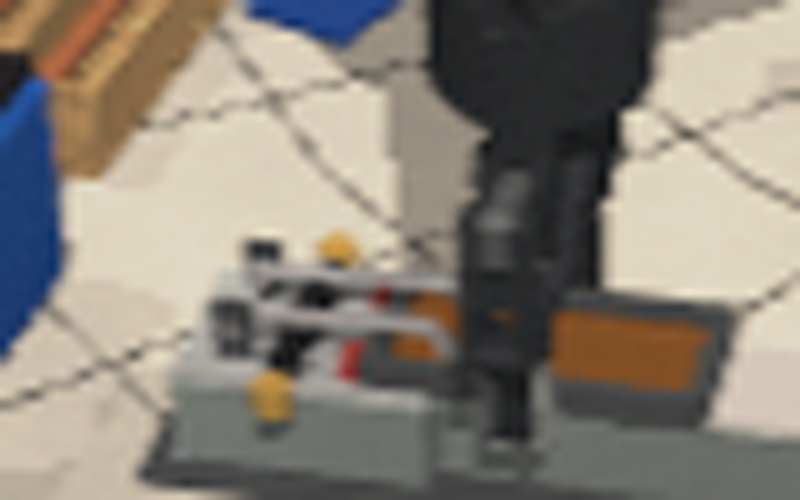

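{"name": "play_rows", "arguments": {"series": [84,-5,0,0,0,0,0,84,-15,0,0,0,0,0,84,-30,0,0,0,0,0,84,-50,0,0,0,0,0,84,-75,0,0,0,0,0,84,-100,0,0,0,0,0,84,-130,0,0,0,0,0,84,-160,0,0,0,0,0]}}

```text
clock: 17.4
eef_pos: [0.5813, 0.1278, 0.187]
eef_rot: [0.706, -0.023, 0.707, 0.023]
contact_force: [-0.2, 0.2, -0.2]
width: 0.0838
```

{"name": "play_rows", "arguments": {"series": [84,-10,-40,0,0,0,0,84,-10,-90,0,0,0,0,84,-10,-140,0,0,0,0,84,-10,-190,0,0,0,0,84,-10,-240,0,0,0,0,84,-10,-290,0,0,0,0,84,-10,-320,0,0,0,0,84,-10,-320,0,0,0,0]}}

```text
clock: 18.4
eef_pos: [0.6022, -0.1941, 0.1984]
eef_rot: [0.707, -0.023, 0.707, 0.021]
contact_force: [0.4, 0.4, 1.2]
width: 0.084
```

```bash
python3 - <<'E'
from h import *
print(bot.sense()["eef_pos"],bot.sense()["contact_force"])
for n,(x,y,w,h,k) in dict(side=(180,170,90,55,8),top=(190,140,60,95,6)).items():
    I=bot.get_image(n)[:,:,::-1]; cv2.imwrite(f"pics/{n}19f.png",I);im=I[y:y+h,x:x+w]; cv2.imwrite(f"pics/{n}19.png",cv2.resize(im,None,fx=k,fy=k,interpolation=cv2.INTER_CUBIC))
E
```

```text
[ 0.6022 -0.1941  0.1984] [0.3784 0.4311 1.1717]
```

View pics/side19.png

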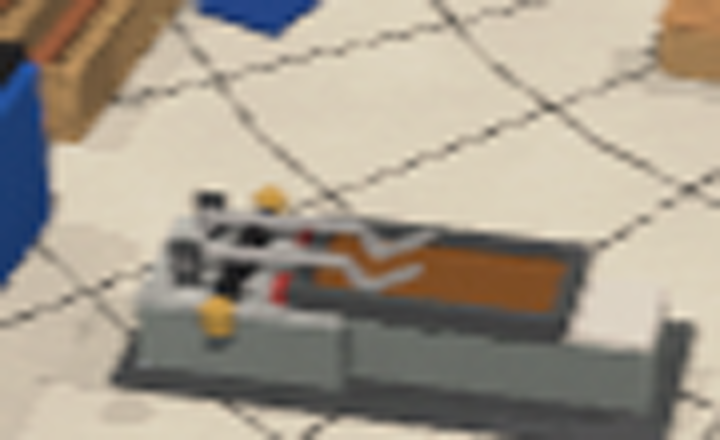

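View pics/top19.png

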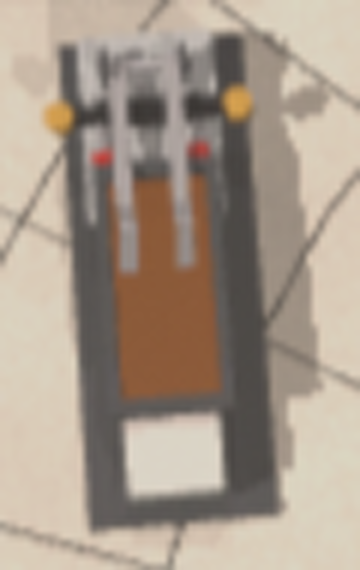

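View pics/top19f.png

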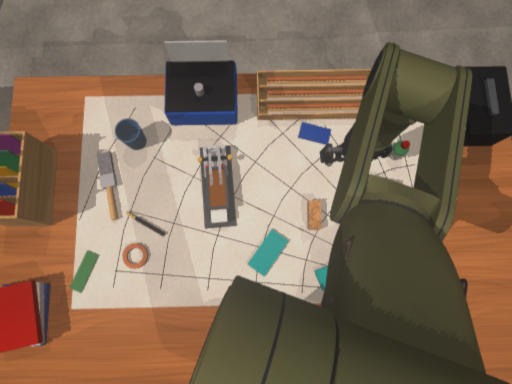

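```bash
python3 - <<'E'
from h import *
def red(f,x,y,w,h):
    c=cv2.imread(f)[y:y+h,x:x+w].astype(float);r=np.clip(c[:,:,2]-np.maximum(c[:,:,1],c[:,:,0])-40,0,None)
    Y,X=np.mgrid[y:y+h,x:x+w];return (r*X).sum()/r.sum(),(r*Y).sum()/r.sum(),r.sum()
for n,bs in dict(top=[(203,162,8,9),(219,160,8,9)],side=[(210,200,9,13),(214,195,8,7)]).items():
    for b in bs: print(n,np.round(red(f"pics/{n}0.png",*b),2),np.round(red(f"pics/{n}19f.png",*b),2))
im=cv2.imread("pics/top19f.png");x0,y0,k=195,155,9
c=cv2.resize(im[y0:y0+65,x0:x0+45],None,fx=k,fy=k,interpolation=cv2.INTER_CUBIC)
e=np.array([np.cos(th),np.sin(th)])
for X,l,w in((-9.5,.12,.058),(-9.5,.104,.046)):
    p=(w2p("top",box(*(st+X/1e3*e),th,l,w,.05))-[x0,y0]+.5)*k-.5
    cv2.polylines(c,[np.round(p*8).astype(int)],True,(0,255,0),1,cv2.LINE_AA,3)
cv2.imwrite("pics/o20.png",c)
E
```

```text
top [206.73 166.19 216.  ] [206.62 165.79 332.  ]
top [223.11 164.9  184.  ] [222.91 164.44 218.  ]
side [215.24 204.8  430.  ] [214.54 205.54 257.  ]
side [217.93 199.61  83.  ] [217.56 198.56   9.  ]
```

View pics/o20.png

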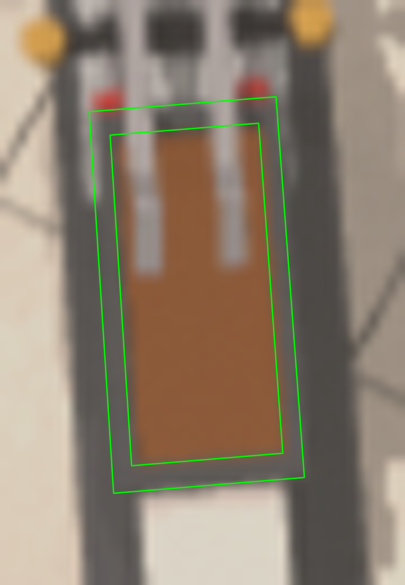

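```bash
python3 - <<'E'
from h import *
im=cv2.imread("pics/top19f.png");x0,y0,k=195,145,8
c=cv2.resize(im[y0:y0+85,x0:x0+45],None,fx=k,fy=k,interpolation=cv2.INTER_CUBIC).astype(int)
sat=c[:,:,2]-c[:,:,0]
def edges(m,rows,side,z):
    pts=[]
    for r in rows:
        xs=np.where(m[r])[0]
        if len(xs): pts.append((xs[0] if side==0 else xs[-1],r))
    P=p2w("top",crop(pts,x0,y0,k),z)[:,:2]
    e=np.array([np.cos(th),np.sin(th)]);n=np.array([-e[1],e[0]])
    a=(P-st)@e*1e3;b=(P-st)@n*1e3;f=np.polyfit(a,b,1);r=b-np.polyval(f,a)
    f=np.polyfit(a[abs(r)<1.5],b[abs(r)<1.5],1);return f,a.min(),a.max()
m=(sat>50)
ys=np.where(m[:,150:].sum(1)>40)[0];print(ys.min(),ys.max())
M=m.astype(np.uint8);
for s in(0,1): print("glass",edges(m,range(ys.min()+110,ys.max()-20),s,.044))
for s in(0,1): print("glass all",edges(m,range(ys.min()+20,ys.max()-20),s,.044))
w=(c.min(2)>175);w[:, :60]=0;w[:,300:]=0
wy=range(ys.max()+45,ys.max()+90)
for s in(0,1): print("white",edges(w,wy,s,.04))
# outer dims of glass ends
e=np.array([np.cos(th),np.sin(th)])
for yy in(ys.min(),ys.max()):
    print((p2w("top",crop([(190,yy)],x0,y0,k),.044)[0,:2]-st)@e*1e3)
E
```

```text
88 485
glass (array([ 0.0016, 21.1136]), np.float64(-50.31000163107642), np.float64(42.15539552739612))
glass (array([  0.    , -23.4722]), np.float64(-54.084594570810765), np.float64(40.91886950141949))
glass all (array([ 0.0381, 21.2471]), np.float64(-50.31000163107642), np.float64(79.82825416973425))
glass all (array([  0.0289, -23.0588]), np.float64(-54.084594570810765), np.float64(73.44899970098183))
white (array([-0.0608, 39.8667]), np.float64(-86.10486469750411), np.float64(-70.84765621258593))
white (array([  0.0064, -20.273 ]), np.float64(-91.6446333977333), np.float64(-76.3061244704904))
82.02502948193539
-59.61779144701944
```

View pics/side19f.png

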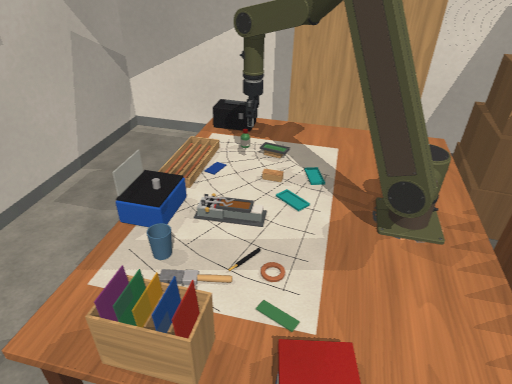

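```bash
python3 - <<'E'
from h import *
print(bot.sign_off())
E
```

```text
the job is handed in; nothing more can be done
None
```

The amber pane is on the stage under both clips, resting against the red end stop. I let go and handed the job in at about 18.5 s. I gripped it across its width, laid it on the stage entry and slid it straight in. The clips snapped down behind the leading bar, and I pushed on until the stop gave slightly.

**Last checks:**
- **Clips:** both noses lie on the glass in both camera views.
- **Stop:** both prongs moved about 0.4 px in the top view after release, roughly 1.2 mm. The push before release reached about 8.5 N. The side view's red patches were mostly hidden by the frame, so they only roughly confirm this.
- **Squareness:** the glass edges are within about 0.003 rad of my stage-direction estimate, and about 1 mm off centre. A wider edge fit and a cross-check on the white entry gave inconsistent slopes, because the clips and the short edge upset them, so I ignored both.
- **Forces:** pushing the bar under the clips took up to about 17 N along x in the readings, a little over the 5 to 14 N stated. The gripper was pressing the pane down with about 14 N at that moment. I eased that, and the bar then went through.
- **Other objects:** the side view shows the green pane and the other things where they were.

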